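# Mount the splash shield and set its panel

## Task

Lower the splash shield over the station's post until its foot rests flat on the plate, with the panel side pointing squarely over the green stripe towards the vial rack, and let go of it; do not drop it. Then take the panel by its black tab or edge and fold it up to 45 degrees from level, in line with the green marks on the hinge cheeks, and leave it there. Do not disturb the other things on the bench.

Things in the scene. Friction and masses are not known exactly. Their poses are not given: they have to be found in the camera images.
- shield: loose splash shield, 0.5 kg: grey foot 74 x 74 x 10 mm, blue upright sleeve on it (outside 42 mm, bore 22 mm through sleeve and foot, top 62 mm above the underside), grey hinge cheeks 126 mm apart over all, up to 62 mm high, and an orange panel on the +x side. Origin: centre of the bore at the underside; z up the bore; x from the sleeve to the panel
- hinge (a point): middle of the panel's hinge axis, 50 mm in +x and 34 mm up from the shield's origin; the axis runs along the shield's y
- panel (a joint): angle of the orange panel, rad: 0 = folded out level (starts near there), grows as its free edge rises, 0.785 = 45 degrees, 1.7 = past upright. The hinge is stiff (about 0.15 N m) and stays where it is left. The panel reaches 102 mm from the hinge axis, is 110 mm wide, 5 mm thick. Green marks on the cheeks sit at 45 degrees
- tab (a point): grip point of the black tab that stands square on the panel's upper face near the free edge: 16 mm wide along the hinge, 12 mm thick, its end 38.5 mm above the panel's middle plane. This point lies 92 mm from the hinge axis along the panel and 28 mm above the panel's middle plane; axes: x along the panel away from the hinge, y along the hinge, z square to the panel
- station: fixed aluminium plate 110 x 110 x 10 mm with a steel post in its middle (19 mm thick, tapered at the last 8 mm, top 80 mm above the bench); a green stripe runs along the plate's +x edge. Origin: centre of the plate's underside; x points from the post over the green stripe towards the vial rack
- post_foot (a point): foot of the post, on the plate's upper face (10 mm above the bench); where the shield's origin comes to lie
- post_top (a point): top of the post
- vial_rack: blue rack 60 x 70 x 30 mm holding nine small capped vials, 54 mm high over all, standing beyond the station's green stripe; leave alone; origin: centre of its underside
- beaker: small glass beaker, 58 mm wide, 50 mm high, leave alone; origin: centre of its underside
- orange_cap: loose orange screw cap, 42 mm wide, 20 mm high, leave alone; origin: centre of its underside
- wash_bottle: white bottle, 72 mm wide, 170 mm high, leave alone; origin: centre of its underside
- green_bottle: clear bottle with green cap, 56 mm wide, 130 mm high, leave alone; origin: centre of its underside
- amber_bottle: amber bottle with red cap, 80 mm wide, 150 mm high, leave alone; origin: centre of its underside
- tip_box: grey pipette-tip box with blue top, 82 x 122 x 58 mm, leave alone; origin: centre of its underside
Mind the look-alikes: they are no part of the job. Of the things that look like the shield, the middle-sized one is meant. Of the things shaped like the station, the aluminium one is meant.

How it is judged (in metres and radians):
On the way, in this order (a step that is already met when the one before it is completed fails the run):
1. the shield sits on the plate over the post, panel side towards the rack, and is let go (horizontal distance between shield and post_foot below 0.005 m and z of shield in the frame of post_foot below 0.004 m and angle between shield's own z axis and vertical below 0.07 rad and angle between the x axis of shield and the x axis of station, either way round below 0.3 rad and x of hinge in the frame of station above 0.02 m and contact force between the fingers and shield below 0.1 N), for 0.2 s.
2. the panel is folded up to 45 degrees with the shield still seated (horizontal distance between shield and post_foot below 0.005 m and z of shield in the frame of post_foot below 0.004 m and angle between shield's own z axis and vertical below 0.07 rad and angle between the x axis of shield and the x axis of station, either way round below 0.3 rad and x of hinge in the frame of station above 0.02 m and value of joint panel between 0.65 and 0.92 rad), for 0.2 s.
At the end, for the whole second after the job is handed in: The shield sits over the post, bore centre within 5 mm of the post's, underside within 4 mm of the plate, upright within 4 degrees, panel side over the green stripe within 17 degrees; the panel stands at 45 degrees, 7.5 either way (0.65 to 0.92 rad); all at rest and released (all of step 2 and linear speed of shield below 0.02 m/s and angular speed of shield below 0.1 rad/s and velocity of joint panel between -0.05 and 0.05 rad/s); the robot touches nothing.
It fails at once if another thing on the bench is shifted by more than 20 mm (distance of any of vial_rack, beaker, orange_cap, wash_bottle, green_bottle, amber_bottle, tip_box from where it was at the start of the episode above 0.02 m).
It fails at once if the shield is dropped (falls free of the fingers by more than about 20 mm) (linear speed of shield above 0.6 m/s and contact force between the fingers and shield below 0.1 N).
It also fails if it takes over 59 s, if anything falls off the work surface, if the arm or the gripper's body presses on something with over 40 N, if the wrist force passes 120 N, or if a joint passes its speed limit or range.

## Robot

A 7-joint arm with a two-finger parallel gripper is mounted at the origin on the work surface. World frame = base frame: x ahead of the robot, y to its left, z up, the work surface at z = 0. Lengths are in mm, angles in rad, forces in N, time in s.
With the tool pointing down it reaches from about 425 to 825 mm from the base axis. Payload 3.6 kg.
Tool frame: the origin (TCP) lies on the mounting face of the last link; the fingertips stand r.nose_length ahead of it and the grasp point (between the pads) lies 155 mm ahead of it (r.nose_length is the distance from the TCP to the fingertips, in mm); z points along the fingers, y is the line along which they close (so a half turn about z gives the same grasp; the last joint's range is limited). The gripper opens to 85 mm and grips with 20 to 120 N. Pads are 22 mm wide; open, the fingers measure 114 mm over their backs; the gripper's body (76 mm by 85 mm) begins 54 mm behind the grasp point. The pads swing forward as they close: fully open they stand 13 mm farther back than shut.
Start: joints at [1.105, 0.615, -0.013, 1.423, 0.008, 1.103, -0.04], TCP at [276.749, -588.121, 404.697] pointing down, gripper open.
Joint ranges: [-3.12, 3.12], [-0.3, 2.06], [-1.34, 1.32], [0.26, 2.42], [-1.36, 4.5], [0.01, 1.98], [-2.84, 2.84]. Speed limits (rad/s): [2.79, 2.79, 3.14, 3.14, 3.14, 3.14, 3.14].

## Interface

Orientations are given as [roll, pitch, yaw] about the fixed x, y, z axes, in that order (R = Rz(yaw) Ry(pitch) Rx(roll)).
In Python, from rig import r, optics, finder gives the robot as it stands.
- The arm moves only by the tool apply_moves, never from a script. Its argument "rows" is a list of rows, each a list of 7 numbers: the opening, from 0 (shut) to 1 (fully open), then the shift along the tool's x, y, z in m, then the turn, a rotation vector about the tool's x, y, z in degrees. A call has exactly 8 rows; each row shifts and turns the commanded pose from where the row before left it, along the tool's axes as they then stand; what a row does not reach is not made up. A row lasts 1/10 s, in which the tool goes at most 50 mm and 8.59 degrees, less where a joint would pass 70% of its speed; a pose out of reach is approached as far as the arm can. A call is refused whole if a number of a shift passes 0.05 or a number of a turn 8.59, either way. A call with a gripper value outside its range is refused whole. The fingers move at their own pace and stop on an object; "squeeze" is the grip in N (left out, the last holds). Time passes only in rows, so rows that do not move let the fingers close, or fill a call up. It gives the time, the measured TCP pose, the force, the opening and the grip force at its end, in the units of the state.
- r.get_obs(): the state, without advancing time (a new reading comes with each control period).
- optics.snapshot(name): name is "scene" or "top" or "wrist"; returns the picture (480x640x3 uint8, blue, green, red); there is no depth.
- optics.get_calibration(name): a dict with "intrinsics" (3x3 intrinsics, pixels), "k1" (the pictures are not rectified: a ray, as slopes to the right and down, at radius r is drawn at 1 + k1 r^2 times it, then the intrinsics apply), "R" (3x3) and "t" (3): a world point X has camera coordinates R X + t; the wrist camera has in their place "hand_eye" (4x4, takes a point from camera to tool coordinates, whose origin is the TCP and whose axes are the flange's). Camera axes: x right, y down, z forward; pixel columns grow to the right and rows downward; lengths in mm; the calibration is good to about 2 mm. A picture is of the moment at which its call begins: read the wrist's pose just before it. get_calibration takes no time and is no camera call.
- r.hand_in(): hands the job in; it is judged then, once.
Trained networks look in the newest picture that a camera, given by its name, has taken for a name from the list of things; names that differ only in an ending like _2 or _b are one class to them, and where a whole thing is asked for, a point or a joint stands for the part that bears it (a point fixed in the world has none). Each returns a list of dicts, best first, with "conf" (0 to 1); they miss things now and then, are a little off and sometimes report something else, mostly with a low value. They report only what shows in the picture. A call takes as long as a camera call. They do not tell look-alikes from the thing itself.
- finder.find_in(camera, name): "bbox" ([left, top, right, bottom] in pixels, round what is visible of it).
- finder.place_of(camera, name): "xy" ([column, row] in pixels: a listed point, or the origin of a listed thing).
The state is a dict: "t": time; "joints": joint angles; "qvel": joint speeds; "tau": joint torques, N m; "tool_pos": TCP position; "tool_rot": TCP orientation; "wrist_force": force on the tool from outside, world axes, zero at the start; "torque": the same for the moment, N m; "finger_gap": finger opening in mm; "gripper_force": force on a finger pad.
Only numpy, scipy, OpenCV 4.12 (cv2) and the standard library are available. Lean on these libraries where they do the work, as an engineer would, in place of code of your own. Each camera call takes 0.05 s, during which the arm holds its last target. There are 200 camera calls.

## Working session

There is one attempt and no reset: what is moved stays moved. The work goes in short steps, Python scripts to look and compute and a tool call to move; the robot and the scene stay as the last step left them, time stands still between calls to the robot, and variables do not carry over. Pictures are saved under pics/ and viewed, at most 10 in all, crops included, and the job is handed in when it is done.

Besides the shell and the picture viewer there is one more tool, called after "Call:" by a JSON object that holds its "fn" and its "kwargs". apply_moves: Moves the arm, as the interface text tells. Its arguments: {"type":"object","properties":{"rows":{"type":"array","items":{"type":"array","items":{"type":"number"}}},"squeeze":{"type":"number"}},"required":["rows"]}

```bash
ls; mkdir -p pics; python3 - <<'E'
from rig import r,optics,finder
import cv2,numpy as np
print(r.get_obs(), r.nose_length)
ims=[]
for c in("scene","top","wrist"):
    im=optics.snapshot(c); cv2.imwrite(f"pics/{c}0.png",im)
    print(c,{k:np.round(v,4).tolist() for k,v in optics.get_calibration(c).items()})
    for n in("shield","station","vial_rack","hinge","tab","post_foot","post_top"):
        for d in finder.place_of(c,n): print(c,n,d)
E
```

```text
pics
{'t': 0.0, 'joints': array([ 1.10449471,  0.61592569, -0.01263058,  1.42490529,  0.00813254,
        1.10338073, -0.04039949]), 'qvel': array([-0.00260652, -0.00161743,  0.00083727,  0.00166237, -0.00023222,
       -0.00043093,  0.00097132]), 'tau': array([ 3.10180594e-04, -4.69213951e+01,  2.59109633e-01, -1.71034205e+01,
        9.90951725e-03,  9.74135968e-03, -1.51513797e-05]), 'tool_pos': array([ 276.62585985, -587.8495811 ,  403.53120971]), 'tool_rot': array([-3.13902497e+00,  5.77740780e-05,  4.39895075e-01]), 'wrist_force': array([-0.00191195, -0.87801643, -0.7401236 ]), 'torque': array([0.01403923, 0.00163446, 0.04149697]), 'gripper_force': 0.0, 'finger_gap': 84.99215093887717} 173.4
scene {'intrinsics': [[512.9238, 0.0, 314.7946], [0.0, 512.9238, 239.1453], [0.0, 0.0, 1.0]], 'k1': -0.087, 'R': [[-0.6191, 0.7851, 0.0148], [0.5656, 0.4589, -0.6851], [-0.5447, -0.4158, -0.7283]], 't': [323.2117, -229.7931, 1749.8992]}
scene shield {'xy': [474.5, 268.3], 'conf': 0.89}
scene shield {'xy': [385.9, 289.4], 'conf': 0.87}
scene shield {'xy': [383.1, 394.2], 'conf': 0.68}
scene 
[... 1146 characters left out ...]
5], 'conf': 0.74}
top hinge {'xy': [236.6, 237.0], 'conf': 0.58}
top tab {'xy': [219.6, 147.2], 'conf': 0.75}
top tab {'xy': [251.7, 370.4], 'conf': 0.67}
top tab {'xy': [227.5, 196.8], 'conf': 0.61}
top post_foot {'xy': [408.5, 326.4], 'conf': 0.56}
top post_foot {'xy': [147.9, 257.8], 'conf': 0.19}
top post_top {'xy': [413.0, 325.6], 'conf': 0.77}
top post_top {'xy': [393.6, 250.3], 'conf': 0.64}
top post_top {'xy': [506.5, 270.5], 'conf': 0.34}
wrist {'intrinsics': [[361.8521, 0.0, 315.296], [0.0, 361.8521, 246.1504], [0.0, 0.0, 1.0]], 'k1': -0.0561, 'hand_eye': [[0.0002, -0.9651, -0.2619, 66.5219], [1.0, 0.0005, -0.0009, -0.5049], [0.001, -0.2619, 0.9651, 29.7916], [0.0, 0.0, 0.0, 1.0]]}
```

View pics/scene0.png

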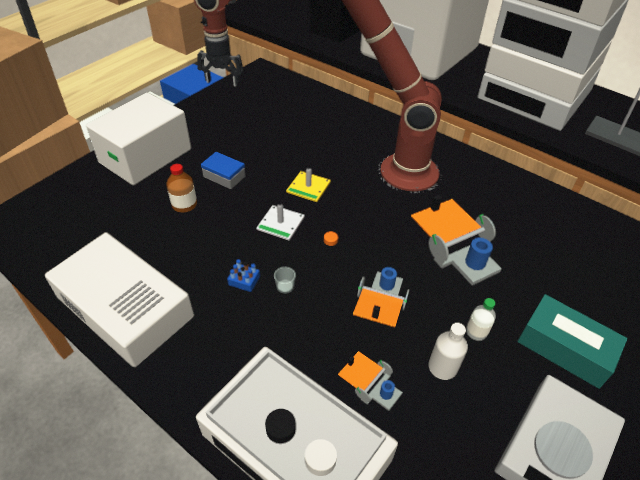

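View pics/top0.png

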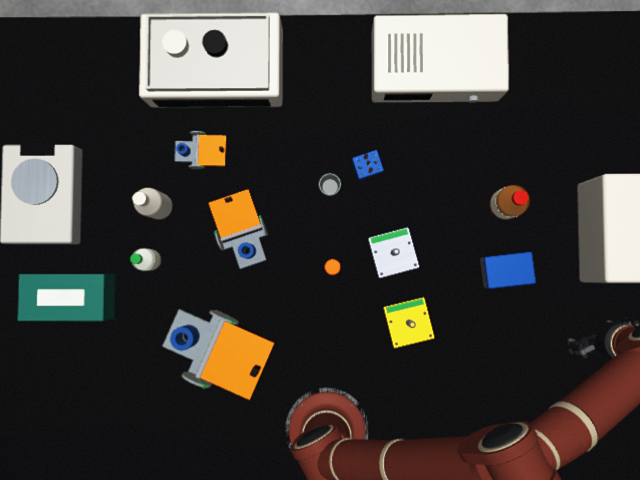

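The middle-sized shield is at about (238,230) in top and (383,290) in scene. The aluminium (white/silver) station is at (394,252) in top and (281,222) in scene, with its stripe facing away from the robot. The look-alikes are the yellow station and the larger and smaller shields.

```bash
cat > h.py <<'E'
from rig import r,optics,finder
import cv2,numpy as np
from scipy.spatial.transform import Rotation as Ro
def cam(name,obs=None):
    c=optics.get_calibration(name); K=c["intrinsics"]
    if "R" in c: return K,c["k1"],np.array(c["R"]),np.array(c["t"])
    o=obs or r.get_obs(); T=np.eye(4); T[:3,:3]=Ro.from_euler("xyz",o["tool_rot"]).as_matrix(); T[:3,3]=o["tool_pos"]
    M=np.linalg.inv(T@np.array(c["hand_eye"])); return K,c["k1"],M[:3,:3],M[:3,3]
def proj(C,X):
    K,k1,R,t=C; p=np.atleast_2d(X)@R.T+t; s=p[:,:2]/p[:,2:]; s=s*(1+k1*(s**2).sum(1,keepdims=True)); return s*[K[0][0],K[1][1]]+[K[0][2],K[1][2]]
def ray(C,uv):
    K,k1,R,t=C; d=(np.array(uv,float)-[K[0][2],K[1][2]])/[K[0][0],K[1][1]]; s=d.copy()
    for _ in range(20): s=d/(1+k1*(s@s))
    v=R.T@np.array([s[0],s[1],1]); return -R.T@t, v/np.linalg.norm(v)
def atz(C,uv,z):
    o,v=ray(C,uv); return o+v*(z-o[2])/v[2]
def tri(*prs):
    A=np.zeros((3,3));b=np.zeros(3)
    for C,uv in prs:
        o,v=ray(C,uv);P=np.eye(3)-np.outer(v,v);A+=P;b+=P@o
    X=np.linalg.solve(A,b); return X,[round(float(np.linalg.norm(np.cross(X-ray(C,u)[0],ray(C,u)[1]))),1) for C,u in prs]
E
python3 - <<'E'
from h import *
T=cam("top");S=cam("scene")
im=cv2.imread("pics/top0.png"); hsv=cv2.cvtColor(im,cv2.COLOR_BGR2HSV)
def blob(lo,hi,x0,y0,x1,y1):
    m=np.zeros(im.shape[:2],np.uint8); m[y0:y1,x0:x1]=cv2.inRange(hsv,lo,hi)[y0:y1,x0:x1]
    n,l,s,c=cv2.connectedComponentsWithStats(m); i=1+s[1:,4].argmax(); pts=np.argwhere(l==i)[:,::-1].astype(np.float32)
    return c[i],cv2.boxPoints(cv2.minAreaRect(pts)),s[i,4]
for nm,a,z in(("panel",((5,120,120),(20,255,255),195,180,275,250),37),("stripe",((45,80,60),(80,255,255),360,220,420,260),10),("plate",((0,0,140),(180,60,255),360,225,425,285),10)):
    c,b,n=blob(*a); print(nm,n,c,np.round(atz(T,c,z)),"\n",np.round([atz(T,p,z) for p in b],1))
print("sleeve top",atz(T,(246.5,250.5),62))
print("sleeve",tri((T,(246.5,250.5)),(S,(388.5,272))), "tab",tri((T,(228,199)),(S,(376,312))))
print("posttop",tri((T,(395,252)),(S,(280,206.5))),atz(T,(395,252),80))
E
```

```text
panel 1575 [233.99746032 213.34031746] [570. 245.  37.] 
 [[599.1 315.2  37. ]
 [635.7 208.9  37. ]
 [541.5 175.8  37. ]
 [505.  281.7  37. ]]
stripe 226 [388.84070796 235.54424779] [ 512. -164.   10.] 
 [[ 506.8 -113.9   10. ]
 [ 532.6 -208.8   10. ]
 [ 517.  -212.9   10. ]
 [ 491.2 -118.    10. ]]
plate 1419 [394.0620155  255.30232558] [ 459. -177.   10.] 
 [[ 506.1 -108.6   10. ]
 [ 534.  -215.    10. ]
 [ 428.1 -241.8   10. ]
 [ 400.2 -135.8   10. ]]
sleeve top [470.62115833 207.63401337  62.        ]
sleeve (array([470.43566328, 207.4094181 ,  64.46116814]), [0.2, 0.2]) tab (array([603.31502719, 255.20374413,  70.91497876]), [0.1, 0.1])
posttop (array([ 466.62093893, -174.5437438 ,   73.57437085]), [1.2, 1.2]) [ 465.66469282 -172.98114379   80.        ]
```

```bash
cat >> h.py <<'E'
def pose(p,rpy_deg): 
    return np.array(p,float),Ro.from_euler("xyz",rpy_deg,degrees=True)
def plan(*wps,n=8,op=1.0,start=None):
    """rows of n each from present pose through (p,R) waypoints, rounded"""
    o=r.get_obs(); p,R=(start if start else (np.array(o["tool_pos"]),Ro.from_euler("xyz",o["tool_rot"])))
    for i,(P,Q) in enumerate(wps):
        k=n[i] if isinstance(n,(list,tuple)) else n
        p0,R0=p,R; w=(R0.inv()*Q).as_rotvec(); out=[]
        for j in range(1,k+1):
            tp=p0+(P-p0)*j/k; tR=R0*Ro.from_rotvec(w*j/k)
            d=np.round(R.inv().apply(tp-p)/1000,4); a=np.round((R.inv()*tR).as_rotvec(degrees=True),2)
            out.append([op,*d.tolist(),*a.tolist()]); p=p+R.apply(d*1000); R=R*Ro.from_rotvec(a,degrees=True)
        print(out)
E
python3 - <<'E'
from h import *
plan(pose((420,-310,404),(180,0,65)),pose((480,-130,404),(180,0,104.6)),pose((470.5,207.5,360),(180,0,109.7)))
E
```

```text
[[1.0, 0.031, -0.0238, 0.0001, -0.0, -0.0, -4.98], [1.0, 0.033, -0.0211, 0.0001, -0.0, -0.0, -4.97], [1.0, 0.0346, -0.0181, 0.0001, -0.0, -0.0, -4.98], [1.0, 0.0361, -0.015, 0.0001, -0.0, -0.0, -4.97], [1.0, 0.0373, -0.0119, 0.0001, -0.0, -0.0, -4.98], [1.0, 0.0381, -0.0086, 0.0, 0.0, -0.0, -4.97], [1.0, 0.0388, -0.0052, 0.0001, 0.0, -0.0, -4.98], [1.0, 0.0391, -0.0019, 0.0001, 0.0, -0.0, -4.97]]
[[1.0, 0.0236, -0.0027, 0.0, 0.0, -0.0, -4.95], [1.0, 0.0237, -0.0007, 0.0, 0.0, -0.0, -4.95], [1.0, 0.0236, 0.0014, 0.0, 0.0, -0.0, -4.95], [1.0, 0.0235, 0.0034, 0.0, 0.0, -0.0, -4.95], [1.0, 0.0231, 0.0055, 0.0, 0.0, -0.0, -4.95], [1.0, 0.0225, 0.0074, 0.0, 0.0, -0.0, -4.95], [1.0, 0.0218, 0.0093, 0.0, 0.0, -0.0, -4.95], [1.0, 0.0209, 0.0111, 0.0, 0.0, -0.0, -4.95]]
[[1.0, 0.0411, 0.0095, 0.0055, 0.0, -0.0, -0.64], [1.0, 0.041, 0.0099, 0.0055, 0.0, -0.0, -0.64], [1.0, 0.0409, 0.0104, 0.0055, 0.0, -0.0, -0.63], [1.0, 0.0408, 0.0109, 0.0055, 0.0, -0.0, -0.64], [1.0, 0.0407, 0.0113, 0.0055, 0.0, -0.0, -0.64], [1.0, 0.0405, 0.0118, 0.0055, 0.0, -0.0, -0.64], [1.0, 0.0404, 0.0122, 0.0056, 0.0, -0.0, -0.63], [1.0, 0.0403, 0.0127, 0.0055, 0.0, -0.0, -0.64]]
```

Call:
{"fn": "apply_moves", "kwargs": {"rows": [[1,0.031,-0.024,0,0,0,-5],[1,0.033,-0.021,0,0,0,-5],[1,0.0345,-0.018,0,0,0,-5],[1,0.036,-0.015,0,0,0,-5],[1,0.037,-0.012,0,0,0,-5],[1,0.038,-0.0085,0,0,0,-5],[1,0.039,-0.005,0,0,0,-5],[1,0.039,-0.002,0,0,0,-5]]}}

```text
t: 2.0
tool_pos: [419.9, -308.7, 405.1]
tool_rot: [3.141, 0.0, 1.141]
wrist_force: [0.6, -0.4, -0.1]
finger_gap: 85.0
gripper_force: 0.0
```

Call:
{"fn": "apply_moves", "kwargs": {"rows": [[1,0.0235,-0.0025,0,0,0,-5],[1,0.0235,-0.0005,0,0,0,-5],[1,0.0235,0.0015,0,0,0,-5],[1,0.0235,0.0035,0,0,0,-5],[1,0.023,0.0055,0,0,0,-5],[1,0.0225,0.0075,0,0,0,-5],[1,0.022,0.009,0,0,0,-5],[1,0.021,0.011,0,0,0,-4.5]]}}

```text
t: 2.8
tool_pos: [478.7, -128.4, 404.7]
tool_rot: [3.142, -0.0, 1.834]
wrist_force: [0.2, 0.0, 0.6]
finger_gap: 85.7
gripper_force: 0.0
```

```bash
python3 - <<'E'
from h import *
o=r.get_obs(); im=optics.snapshot("wrist"); cv2.imwrite("pics/w1.png",im); C=cam("wrist",o)
print(o["t"],o["tool_pos"],np.degrees(o["tool_rot"]),np.degrees(o["joints"]).round())
for n in("station","post_foot","post_top","shield"):
    for d in finder.place_of("wrist",n): print(n,d)
print(proj(C,[(466.6,-174.5,80),(466.6,-174.5,10),(506,-108.6,10),(534,-215,10),(428,-241.8,10),(400,-136,10)]))
E
```

```text
2.8 [ 478.68373815 -128.36651978  404.71739622] [ 1.79996171e+02 -6.33881607e-03  1.05099701e+02] [ 31.  23. -26. 106.  12.  53.  14.]
station {'xy': [291.0, 258.7], 'conf': 0.79}
station {'xy': [119.1, 244.7], 'conf': 0.63}
post_foot {'xy': [292.9, 259.0], 'conf': 0.88}
post_foot {'xy': [115.2, 249.3], 'conf': 0.76}
post_top {'xy': [75.7, 271.5], 'conf': 0.89}
post_top {'xy': [286.9, 285.5], 'conf': 0.68}
shield {'xy': [501.8, 141.9], 'conf': 0.29}
[[287.61514368 277.84918834]
 [292.49629218 254.85171008]
 [346.09244171 204.39955048]
 [343.18675196 304.48916602]
 [243.34739192 302.90947855]
 [238.25614804 203.33507916]]
```

View pics/w1.png

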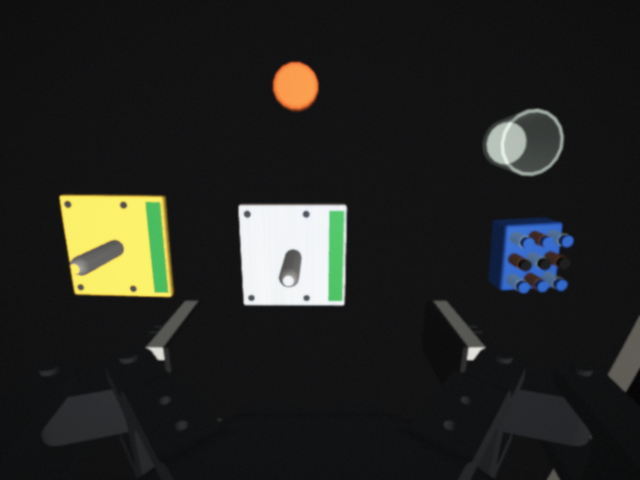

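```bash
python3 - <<'E'
from h import *
plan(pose((470.5,207.5,330),(180,0,109.7)))
E
```

```text
[[1.0, 0.0411, 0.0098, 0.0093, -0.01, 0.0, -0.62], [1.0, 0.041, 0.0103, 0.0093, -0.0, 0.01, -0.63], [1.0, 0.0409, 0.0107, 0.0093, -0.01, -0.0, -0.62], [1.0, 0.0408, 0.0111, 0.0093, -0.0, 0.0, -0.63], [1.0, 0.0406, 0.0116, 0.0093, -0.01, 0.01, -0.62], [1.0, 0.0405, 0.012, 0.0093, -0.0, -0.0, -0.62], [1.0, 0.0404, 0.0125, 0.0093, -0.01, 0.0, -0.63], [1.0, 0.0403, 0.0129, 0.0093, -0.01, 0.01, -0.62]]
```

Call:
{"fn": "apply_moves", "kwargs": {"rows": [[1,0.041,0.01,0.009,0,0,-0.6],[1,0.041,0.0105,0.0095,0,0,-0.6],[1,0.041,0.0105,0.009,0,0,-0.6],[1,0.041,0.011,0.0095,0,0,-0.6],[1,0.0405,0.0115,0.009,0,0,-0.6],[1,0.0405,0.012,0.0095,0,0,-0.6],[1,0.0405,0.0125,0.009,0,0,-0.7],[1,0.0405,0.013,0.0095,0,0,-0.7]]}}

```text
t: 3.85
tool_pos: [471.6, 208.6, 330.3]
tool_rot: [3.141, 0.001, 1.912]
wrist_force: [-0.2, -0.7, 0.6]
finger_gap: 85.3
gripper_force: 0.0
```

```bash
python3 - <<'E'
from h import *
o=r.get_obs(); im=optics.snapshot("wrist"); cv2.imwrite("pics/w2.png",im); C=cam("wrist",o)
print(o["t"],o["tool_pos"],np.degrees(o["tool_rot"]),np.degrees(o["joints"]).round())
for n in("shield","hinge","tab"):
    for d in finder.place_of("wrist",n): print(n,d)
c,s=np.cos(np.radians(19.7)),np.sin(np.radians(19.7))
X=[(470.5+a*c-b*s,207.5+a*s+b*c,z) for a,b,z in((0,0,62),(0,0,0),(50,0,34),(142,0,72.5),(-37,-37,10),(-37,37,10))]
print(proj(C,X))
E
```

```text
3.85 [471.59754125 208.57593748 330.29843836] [1.79983470e+02 7.88341035e-02 1.09572107e+02] [ -9.  31. -26. 108.  18.  45. -25.]
shield {'xy': [312.2, 228.6], 'conf': 0.84}
hinge {'xy': [380.3, 239.6], 'conf': 0.88}
tab {'xy': [521.8, 254.1], 'conf': 0.75}
tab {'xy': [316.1, 224.0], 'conf': 0.33}
[[312.72331782 249.72011473]
 [313.17695904 229.8695918 ]
 [378.68771036 239.55815861]
 [524.67763548 253.47386506]
 [269.80773376 275.00783164]
 [266.61664904 187.49079378]]
```

View pics/w2.png

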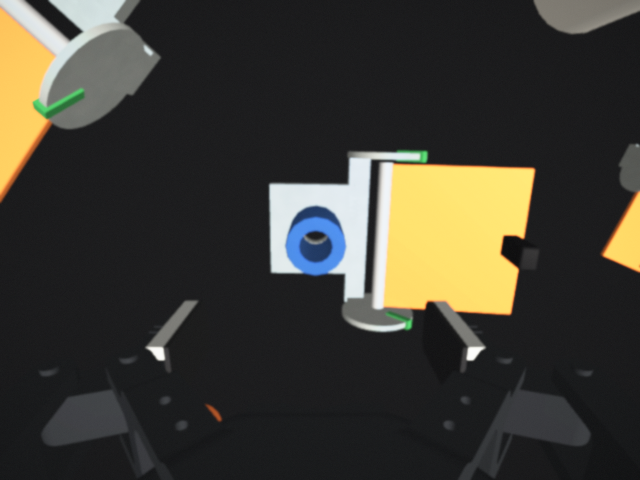

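```bash
python3 - <<'E'
from h import *
C=cam("wrist"); im=cv2.imread("pics/w2.png"); hsv=cv2.cvtColor(im,cv2.COLOR_BGR2HSV)
m=cv2.inRange(hsv,(100,120,200),(125,255,255)); m[:200]=0;m[280:]=0
p=np.argwhere(m)[:,::-1].astype(np.float32); e=cv2.fitEllipse(cv2.convexHull(p)); print(e,len(p))
s=atz(C,e[0],62);print("sleeve",s)
for n,uv,z in(("hinge",(381,239.6),34),("tabend",(529,257),72.5),("f1",(270.5,184),10),("f2",(271,272.5),10),("pa",(534,169),36.5),("pb",(512,315),36.5),("ia",(394,164.5),36.5),("ib",(385,306),36.5)):
    X=atz(C,uv,z); d=X-s; print(n,X.round(1),np.hypot(*d[:2]).round(1),np.degrees(np.arctan2(d[1],d[0])).round(2))
E
```

```text
((315.3514099121094, 245.4926300048828), (56.25152587890625, 58.67455291748047), 80.96643829345703) 1742
sleeve [470.30667594 210.81438852  62.        ]
hinge [518.3 225.   34. ] 50.0 16.46
tabend [607.1 254.5  72.5] 143.6 17.73
f1 [424.2 233.3  10. ] 51.2 154.02
f2 [447.6 162.5  10. ] 53.4 -115.16
pa [603.4 312.9  36.5] 167.8 37.5
pb [642.9 203.4  36.5] 172.8 -2.46
ia [505.3 279.9  36.5] 77.4 63.16
ib [541.5 176.2  36.5] 79.2 -25.9
```

```bash
python3 - <<'E'
from h import *
plan(pose((470.4,210.3,260),(180,0,108.5)),op=.62)
E
```

```text
[[0.62, 0.0003, 0.0, 0.0088, -0.01, 0.01, 0.16], [0.62, 0.0002, 0.0, 0.0088, -0.0, 0.0, 0.16], [0.62, 0.0003, 0.0, 0.0088, -0.01, 0.01, 0.15], [0.62, 0.0002, 0.0, 0.0087, -0.01, 0.0, 0.16], [0.62, 0.0003, 0.0, 0.0088, -0.0, 0.01, 0.16], [0.62, 0.0002, 0.0, 0.0088, -0.01, 0.0, 0.16], [0.62, 0.0003, -0.0, 0.0088, -0.01, 0.01, 0.16], [0.62, 0.0002, -0.0, 0.0088, -0.01, 0.0, 0.16]]
```

Call:
{"fn": "apply_moves", "kwargs": {"rows": [[0.62,0.0005,-0.0005,0.0085,0,0,0.15],[0.62,0,0,0.009,0,0,0.15],[0.62,0.0005,0,0.009,0,0,0.15],[0.62,0,0,0.0085,0,0,0.15],[0.62,0.0005,0,0.009,0,0,0.15],[0.62,0,0,0.009,0,0,0.15],[0.62,0.0005,0,0.0085,0,0,0.15],[0.62,0,0,0.0085,0,0,0.15]]}}

```text
t: 4.85
tool_pos: [469.8, 210.2, 260.0]
tool_rot: [3.142, -0.0, 1.894]
wrist_force: [-0.0, -0.2, -0.4]
finger_gap: 53.1
gripper_force: 0.0
```

```bash
python3 - <<'E'
from h import *
o=r.get_obs(); im=optics.snapshot("wrist"); cv2.imwrite("pics/w3.png",im); C=cam("wrist",o)
print(o["t"],o["tool_pos"],np.degrees(o["tool_rot"]),o["finger_gap"])
hsv=cv2.cvtColor(im,cv2.COLOR_BGR2HSV)
m=cv2.inRange(hsv,(100,120,200),(125,255,255))
n,l,st,c=cv2.connectedComponentsWithStats(m);i=1+st[1:,4].argmax();print(st[i])
p=np.argwhere(l==i)[:,::-1].astype(np.float32); e=cv2.fitEllipse(cv2.convexHull(p)); print(e)
s=atz(C,e[0],62);print("sleeve",s)
C2=cam("wrist",dict(tool_pos=[471.6,208.58,330.3],tool_rot=np.radians([179.98,.079,109.57])))
print(tri((C,e[0]),(C2,(315.35,245.5))), proj(C,[*[(470.3,210.8,62)]]))
for n in("hinge","tab"):
    for d in finder.place_of("wrist",n): print(n,d)
E
```

```text
4.85 [469.83224275 210.16537193 260.01053505] [ 1.79997676e+02 -1.15552874e-02  1.08502824e+02] 53.1378400207682
[ 277  249   82   76 3217]
((317.9180603027344, 286.8163146972656), (75.22843933105469, 80.99932861328125), 86.22999572753906)
sleeve [471.18095964 211.01676416  62.        ]
(array([471.26501549, 210.73633927,  61.25988922]), [0.0, 0.0]) [[316.09920889 286.67708069]]
hinge {'xy': [402.6, 268.6], 'conf': 0.88}
tab {'xy': [599.8, 295.4], 'conf': 0.55}
```

View pics/w3.png

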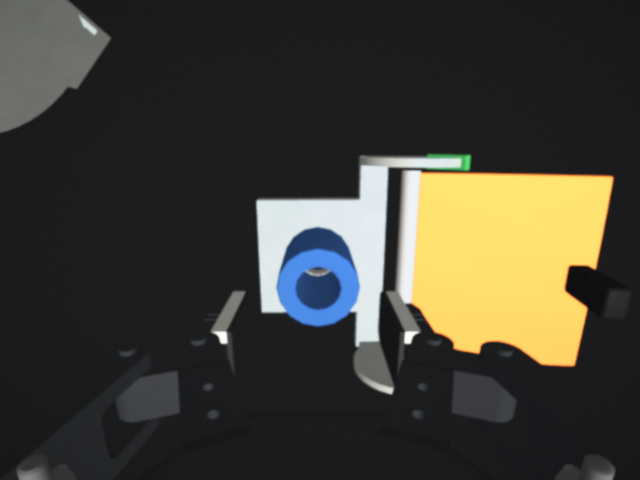

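Call:
{"fn": "apply_moves", "kwargs": {"rows": [[0.62,0,0.0015,0.004,0,0,0],[0.62,0.0003,0,0.009,0,0,0],[0.62,0,0,0.009,0,0,0],[0.62,0,0,0.009,0,0,0],[0.62,0,0,0.009,0,0,0],[0.62,0,0,0.008,0,0,0],[0.62,0,0,0.006,0,0,0],[0.62,0,0,0.003,0,0,0]]}}

```text
t: 5.8
tool_pos: [471.0, 210.7, 203.0]
tool_rot: [-3.141, 0.0, 1.894]
wrist_force: [0.3, -0.2, -0.5]
finger_gap: 52.9
gripper_force: 0.0
```

Call:
{"fn": "apply_moves", "kwargs": {"rows": [[0.3,0,0,0,0,0,0],[0.3,0,0,0,0,0,0],[0.3,0,0,0,0,0,0],[0.3,0,0,0,0,0,0],[0.3,0,0,0,0,0,0],[0.3,0,0,0,0,0,0],[0.3,0,0,0,0,0,0],[0.3,0,0,0,0,0,0]], "squeeze": 80}}

```text
t: 6.6
tool_pos: [471.2, 210.6, 203.6]
tool_rot: [-3.141, 0.0, 1.894]
wrist_force: [-0.0, 0.3, -5.0]
finger_gap: 39.8
gripper_force: 80.9
```

Call:
{"fn": "apply_moves", "kwargs": {"rows": [[0.3,0,0,-0.004,0,0,0],[0.3,0,0,-0.01,0,0,0],[0.3,0,0,-0.016,0,0,0],[0.3,0,0,-0.02,0,0,0],[0.3,0,0,-0.02,0,0,0],[0.3,0,0,-0.02,0,0,0],[0.3,0,0,-0.02,0,0,0],[0.3,0,0,-0.012,0,0,0]]}}

```text
t: 7.4
tool_pos: [471.2, 210.8, 328.0]
tool_rot: [3.139, -0.0, 1.894]
wrist_force: [1.2, 0.4, -4.3]
finger_gap: 39.9
gripper_force: 81.2
```

```bash
python3 - <<'E'
from h import *
o=r.get_obs(); im=optics.snapshot("wrist"); cv2.imwrite("pics/w4.png",im); C=cam("wrist",o)
sc=optics.snapshot("scene"); cv2.imwrite("pics/s4.png",sc)
print(o["t"],o["tool_pos"],np.degrees(o["tool_rot"]),o["finger_gap"],o["wrist_force"],o["torque"])
cv2.imwrite("pics/c4.png",np.hstack([im[:,80:],cv2.resize(sc[180:380,300:500],(480,480),interpolation=cv2.INTER_CUBIC)])[:, -1040:] if 0 else np.hstack([cv2.resize(im,(480,360)),cv2.resize(sc[150:350,300:480],(320,360))]))
plan(pose((480,60,o["tool_pos"][2]+8),(180,0,106)),pose((467.5,-175.5,o["tool_pos"][2]+8),(180,0,103.5)),op=.3)
E
```

```text
7.4 [471.20216807 210.83688035 327.97202547] [ 1.79831469e+02 -1.71484469e-02  1.08499284e+02] 39.88053790319879 [ 1.15563484  0.41259391 -4.34819252] [-0.03178074  0.05492095  0.00121991]
[[0.3, -0.0182, -0.005, -0.0011, 0.03, -0.0, 0.31], [0.3, -0.0183, -0.0049, -0.001, 0.03, -0.01, 0.31], [0.3, -0.0183, -0.0047, -0.0011, 0.04, -0.0, 0.31], [0.3, -0.0183, -0.0047, -0.001, 0.03, -0.01, 0.32], [0.3, -0.0184, -0.0046, -0.001, 0.03, -0.0, 0.31], [0.3, -0.0183, -0.0045, -0.0011, 0.03, -0.01, 0.31], [0.3, -0.0184, -0.0044, -0.001, 0.04, -0.0, 0.31], [0.3, -0.0184, -0.0042, -0.0011, 0.03, -0.01, 0.31]]
[[0.3, -0.0279, -0.0096, 0.0, -0.0, 0.0, 0.31], [0.3, -0.0279, -0.0095, 0.0, -0.0, 0.0, 0.32], [0.3, -0.028, -0.0093, 0.0, -0.0, 0.0, 0.31], [0.3, -0.028, -0.0092, 0.0, -0.0, 0.0, 0.31], [0.3, -0.0281, -0.009, 0.0, -0.0, 0.0, 0.31], [0.3, -0.0281, -0.0088, 0.0, -0.0, 0.0, 0.32], [0.3, -0.0282, -0.0087, 0.0001, -0.0, 0.0, 0.31], [0.3, -0.0282, -0.0086, -0.0, -0.0, 0.0, 0.31]]
```

View pics/c4.png

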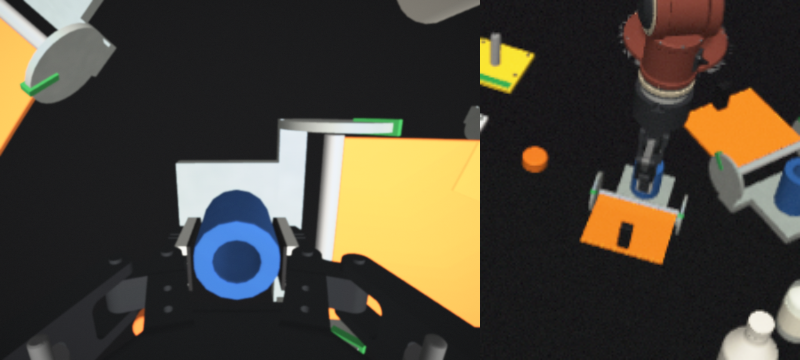

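```bash
python3 - <<'E'
from h import *
z=r.get_obs()["tool_pos"][2]+5
plan(pose((490,-30,z),(180,0,106)),pose((494,-282,z),(180,0,103.5)),op=.3)
E
```

```text
[[0.3, -0.0293, -0.0074, -0.0007, 0.03, -0.0, 0.31], [0.3, -0.0293, -0.0072, -0.0006, 0.03, -0.01, 0.31], [0.3, -0.0294, -0.007, -0.0007, 0.04, -0.0, 0.31], [0.3, -0.0295, -0.0069, -0.0007, 0.03, -0.01, 0.32], [0.3, -0.0294, -0.0067, -0.0006, 0.03, -0.0, 0.31], [0.3, -0.0295, -0.0066, -0.0007, 0.03, -0.01, 0.31], [0.3, -0.0295, -0.0064, -0.0006, 0.04, -0.0, 0.31], [0.3, -0.0296, -0.0062, -0.0006, 0.03, -0.01, 0.31]]
[[0.3, -0.0304, -0.0082, -0.0, -0.0, 0.0, 0.31], [0.3, -0.0305, -0.008, -0.0, -0.0, 0.0, 0.32], [0.3, -0.0305, -0.0079, -0.0, -0.0, 0.0, 0.31], [0.3, -0.0305, -0.0077, -0.0, -0.0, 0.0, 0.31], [0.3, -0.0306, -0.0076, -0.0, -0.0, 0.0, 0.31], [0.3, -0.0307, -0.0073, -0.0, -0.0, 0.0, 0.32], [0.3, -0.0306, -0.0072, -0.0, -0.0, 0.0, 0.31], [0.3, -0.0307, -0.0071, -0.0, -0.0, 0.0, 0.31]]
```

Call:
{"fn": "apply_moves", "kwargs": {"rows": [[0.3,-0.01,-0.003,-0.0007,0,0,0.3],[0.3,-0.022,-0.006,-0.0007,0,0,0.3],[0.3,-0.032,-0.0075,-0.0007,0,0,0.3],[0.3,-0.034,-0.008,-0.0007,0,0,0.3],[0.3,-0.034,-0.0075,-0.0007,0,0,0.3],[0.3,-0.034,-0.0075,-0.0007,0,0,0.3],[0.3,-0.034,-0.0075,-0.0006,0,0,0.3],[0.3,-0.035,-0.0075,-0.0006,0,0,0.4]]}}

```text
t: 8.3
tool_pos: [488.2, -32.2, 329.9]
tool_rot: [-3.138, -0.0, 1.849]
wrist_force: [1.1, -0.3, -4.8]
finger_gap: 39.8
gripper_force: 81.2
```

Call:
{"fn": "apply_moves", "kwargs": {"rows": [[0.3,-0.036,-0.0095,0,0,0,0.3],[0.3,-0.036,-0.0095,0,0,0,0.3],[0.3,-0.036,-0.0095,0,0,0,0.3],[0.3,-0.036,-0.009,0,0,0,0.3],[0.3,-0.036,-0.009,0,0,0,0.3],[0.3,-0.03,-0.007,0,0,0,0.3],[0.3,-0.022,-0.005,0,0,0,0.3],[0.3,-0.012,-0.003,0,0,0,0.4]]}}

```text
t: 9.1
tool_pos: [491.5, -285.0, 329.3]
tool_rot: [-3.138, -0.0, 1.801]
wrist_force: [-0.3, -0.5, -4.7]
finger_gap: 39.6
gripper_force: 81.2
```

```bash
python3 - <<'E'
from h import *
o=r.get_obs(); im=optics.snapshot("wrist"); cv2.imwrite("pics/w5.png",im); C=cam("wrist",o)
print(o["t"],o["tool_pos"],np.degrees(o["tool_rot"]),o["finger_gap"])
for n in("station","post_foot","post_top","shield","hinge","tab"):
    for d in finder.place_of("wrist",n): print(n,d)
print(proj(C,[(466.6,-174.5,80),(466.6,-174.5,10)]))
hsv=cv2.cvtColor(im,cv2.COLOR_BGR2HSV)
m=cv2.inRange(hsv,(100,120,200),(125,255,255)); m[:240]=0
n,l,st,c=cv2.connectedComponentsWithStats(m);i=1+st[1:,4].argmax();print(st[i])
p=np.argwhere(l==i)[:,::-1].astype(np.float32); e=cv2.fitEllipse(cv2.convexHull(p)); print(e, atz(C,e[0],o["tool_pos"][2]-142))
E
```

```text
9.1 [ 491.51044549 -285.0481584   329.30649407] [-1.79769624e+02 -2.50840272e-02  1.03202629e+02] 39.616439289860594
station {'xy': [78.8, 88.3], 'conf': 0.88}
station {'xy': [317.0, 89.5], 'conf': 0.58}
post_foot {'xy': [72.7, 85.2], 'conf': 0.55}
post_foot {'xy': [319.3, 72.4], 'conf': 0.41}
post_top {'xy': [319.0, 68.8], 'conf': 0.63}
shield {'xy': [315.0, 284.2], 'conf': 0.63}
hinge {'xy': [433.6, 314.3], 'conf': 0.7}
[[318.5884338   63.91109382]
 [318.11951679  85.08308654]]Traceback (most recent call last):
  File "<stdin>", line 9, in <module>
ValueError: attempt to get argmax of an empty sequence
```

View pics/w5.png

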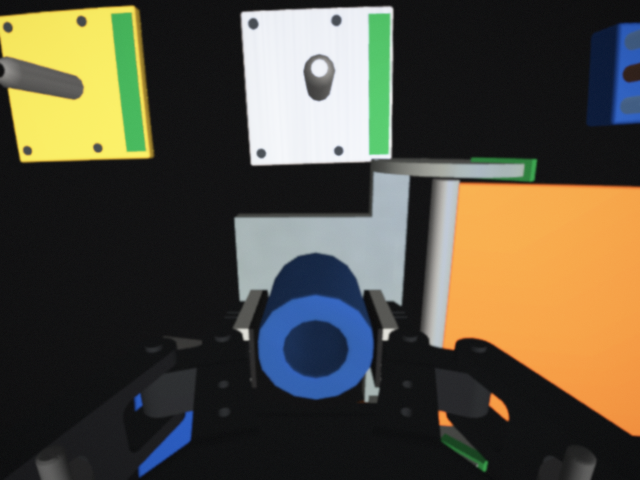

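```bash
python3 - <<'E'
from h import *
o=r.get_obs(); C=cam("wrist",o); im=cv2.imread("pics/w5.png"); hsv=cv2.cvtColor(im,cv2.COLOR_BGR2HSV)
m=cv2.inRange(hsv,(105,140,130),(125,255,255)); m[:240]=0;m[410:]=0;m[:,:255]=0;m[:,380:]=0
p=np.argwhere(m)[:,::-1]; print(p.min(0),p.max(0),np.median(hsv[380:395,300:330].reshape(-1,3),0),np.median(hsv[260:290,300:330].reshape(-1,3),0))
zt=o["tool_pos"][2]
S=atz(C,(316,347.5),zt-142); print("sleeve",S,"rel tcp",S-o["tool_pos"])
g=cv2.cvtColor(im,cv2.COLOR_BGR2GRAY); q=np.argwhere(g[50:90,300:340]>160)[:,::-1]+[300,50]; print("post px",q.mean(0),len(q))
P=atz(C,(319,68),80); print("post",P, "base", atz(C,(318.5,92),10))
def ang(a,b,z): d=atz(C,b,z)-atz(C,a,z); return np.degrees(np.arctan2(d[1],d[0])),np.hypot(*d[:2])
print("plate",ang((251,165),(393,159),10),ang((241,11),(392,7),10),ang((251,165),(241,11),10)); c=[atz(C,p,10) for p in((251,165),(393,159),(392,7),(241,11))]; print("plate ctr",np.mean(c,0))
zf=zt-203.3+10
print("foot",ang((236.5,215),(372,215.5),zf),ang((240,300),(236.5,215),zf),atz(C,(236.5,215),zf)-S)
print("panel",ang((459,183),(638,187),zf+26.5))
# post from w1
C1=cam("wrist",dict(tool_pos=[478.68,-128.37,404.72],tool_rot=np.radians([180,0,105.1])))
print("w1",atz(C1,(289,281),80),tri((C1,(289,281)),(C,(319,68))))
print("d TCP shift",P-S)
E
```

```text
[259 295] [372 398] [109. 180. 177.] [109. 172.  70.]
sleeve [ 494.05809486 -279.31997336  189.14745737] rel tcp [ 4.31748024e-01  8.39298606e-02 -1.42000000e+02]
post px [320.36421053  65.83789474] 950
post [ 469.40114055 -170.25018149   80.        ] base [ 470.40580079 -172.88687042   10.        ]
plate (np.float64(16.110721848656084), np.float64(112.10414229860554)) (np.float64(15.138130024888683), np.float64(109.70985954285806)) (np.float64(105.37364040612862), np.float64(110.66728528675199))
plate ctr [ 470.28247371 -169.84514638   10.        ]
foot (np.float64(13.475839155973617), np.float64(62.168762665486234)) (np.float64(102.75773230763474), np.float64(42.11481931778016)) [-44.27693383  27.95970274 -51.3       ]
panel (np.float64(13.274732121531109), np.float64(73.1640493051842))
w1 [ 468.41371279 -177.05634907   80.        ] (array([ 468.99004927, -172.6011111 ,   91.35275356]), [0.9, 0.9])
d TCP shift [ -24.65695431  109.06979187 -109.14745737]
```

```bash
python3 - <<'E'
from h import *
o=r.get_obs(); im=optics.snapshot("wrist"); o2=r.get_obs(); C=cam("wrist",o)
cv2.imwrite("pics/w6.png",im)
print(o["t"],o["tool_pos"],o2["tool_pos"],np.degrees(o["tool_rot"]))
hsv=cv2.cvtColor(im,cv2.COLOR_BGR2HSV); g=cv2.cvtColor(im,cv2.COLOR_BGR2GRAY)
m=cv2.inRange(hsv,(105,140,130),(125,255,255)); m[:240]=0;m[410:]=0;m[:,:255]=0;m[:,380:]=0
n,l,st,c=cv2.connectedComponentsWithStats(m);i=1+st[1:,4].argmax()
p=np.argwhere(l==i)[:,::-1].astype(np.float32); e=cv2.fitEllipse(cv2.convexHull(p)); print(e)
w=cv2.inRange(hsv,(0,0,150),(180,60,255)); w[190:]=0;w[:,:200]=0;w[:,440:]=0
n,l,st,c=cv2.connectedComponentsWithStats(w);j=np.argsort(-st[1:,4])[:3]+1;print(st[j],c[j])
P0=cv2.approxPolyDP(cv2.convexHull(np.argwhere(l==j[0])[:,::-1].astype(np.int32)),6,True);print(P0.ravel())
S=atz(C,e[0],o["tool_pos"][2]-142); print("sleeve-tcp",S-o["tool_pos"])
for k in j[1:]: print("post",atz(C,c[k],80), atz(C,c[k],80)-S)
E
```

```text
9.45 [ 493.62634683 -279.40390322  331.14745737] [ 493.63394341 -279.68006206  331.2519453 ] [ 1.79989547e+02 -7.73557007e-02  1.03697710e+02]
((315.3249816894531, 346.4194641113281), (103.13704681396484, 115.86898040771484), 88.30390167236328)
[[  237    16   151   155 17769]
 [  374   172    35    18   556]
 [  304    69    20    19   284]] [[303.80460352  92.57915471]
 [390.40647482 181.45683453]
 [313.48943662  78.16197183]]
[386  17 384 157 368 168 247 170 237  22]
sleeve-tcp [ 1.01573674e-01  4.41604892e-01 -1.42000000e+02]
post [ 526.80450167 -221.97707263   80.        ] [  33.07658117   56.9852257  -109.14745737]
post [ 467.65054413 -176.27138523   80.        ] [ -26.07737638  102.6909131  -109.14745737]
```

```bash
python3 - <<'E'
from h import *
C1=cam("wrist",dict(tool_pos=[478.68,-128.37,404.72],tool_rot=np.radians([180,0,105.1])))
C=cam("wrist",dict(tool_pos=[493.63,-279.5,331.2],tool_rot=np.radians([179.99,-.077,103.70])))
print(tri((C1,(289,281)),(C,(313.5,78.2))))
plan(pose((467.8,-176.9,300),(180,0,105)),op=.3)
E
```

```text
(array([ 468.05088274, -176.57554267,   81.37023191]), [0.3, 0.3])
[[0.3, 0.0132, -0.0001, 0.0039, 0.0, -0.01, -0.17], [0.3, 0.0133, -0.0001, 0.0039, 0.0, -0.0, -0.16], [0.3, 0.0132, 0.0, 0.004, 0.01, -0.01, -0.17], [0.3, 0.0133, 0.0, 0.0039, -0.0, -0.01, -0.16], [0.3, 0.0132, 0.0001, 0.0039, -0.0, -0.0, -0.17], [0.3, 0.0133, 0.0001, 0.0039, 0.0, -0.01, -0.16], [0.3, 0.0132, 0.0001, 0.0039, 0.0, -0.01, -0.17], [0.3, 0.0133, 0.0002, 0.0039, 0.0, -0.0, -0.16]]
```

Call:
{"fn": "apply_moves", "kwargs": {"rows": [[0.3,0.008,0,0.003,0,0,-0.15],[0.3,0.015,0,0.005,0,0,-0.15],[0.3,0.018,0,0.005,0,0,-0.2],[0.3,0.018,0,0.005,0,0,-0.2],[0.3,0.018,0,0.005,0,0,-0.2],[0.3,0.015,0,0.004,0,0,-0.2],[0.3,0.01,0.0002,0.0025,0,0,-0.1],[0.3,0.004,0.0003,0.0015,0,0,-0.1]]}}

```text
t: 10.3
tool_pos: [467.9, -177.0, 300.1]
tool_rot: [-3.141, -0.001, 1.831]
wrist_force: [0.3, 0.6, -4.9]
finger_gap: 39.8
gripper_force: 81.2
```

Call:
{"fn": "apply_moves", "kwargs": {"rows": [[0.3,0,0,0.002,0,0,0],[0.3,0,0,0.003,0,0,0],[0.3,0,0,0.003,0,0,0],[0.3,0,0,0.003,0,0,0],[0.3,0,0,0,0,0,0],[0.3,0,0,0,0,0,0],[0.3,0,0,0,0,0,0],[0.3,0,0,0,0,0,0]]}}

```text
t: 11.1
tool_pos: [468.1, -178.5, 289.2]
tool_rot: [3.141, 0.0, 1.829]
wrist_force: [-0.2, -1.0, -4.0]
finger_gap: 39.6
gripper_force: 81.2
```

```bash
python3 - <<'E'
from h import *
a=[];im=optics.snapshot("wrist")
for i in range(3): o=r.get_obs(); a.append(np.r_[o["tool_pos"],np.degrees(o["tool_rot"]),o["wrist_force"],o["torque"]]); sc=optics.snapshot("scene")
print(o["t"],np.round(a,2)); cv2.imwrite("pics/c7.png",np.hstack([cv2.resize(im,(480,360)),cv2.resize(sc[130:310,220:380],(320,360),interpolation=cv2.INTER_CUBIC)]))
E
```

```text
11.25 [[ 4.6806e+02 -1.7852e+02  2.8927e+02  1.7998e+02  1.0000e-02  1.0480e+02
  -3.5000e-01 -5.1000e-01 -5.4600e+00 -6.0000e-02  1.9000e-01 -4.0000e-02]
 [ 4.6806e+02 -1.7851e+02  2.8925e+02  1.7998e+02  1.0000e-02  1.0480e+02
   3.8000e-01 -1.1200e+00 -4.6200e+00 -5.0000e-02  1.5000e-01 -5.0000e-02]
 [ 4.6804e+02 -1.7850e+02  2.8922e+02  1.7999e+02  0.0000e+00  1.0480e+02
   8.8000e-01  3.1000e-01 -4.0200e+00 -2.0000e-02  5.0000e-02  5.0000e-02]]
```

View pics/c7.png

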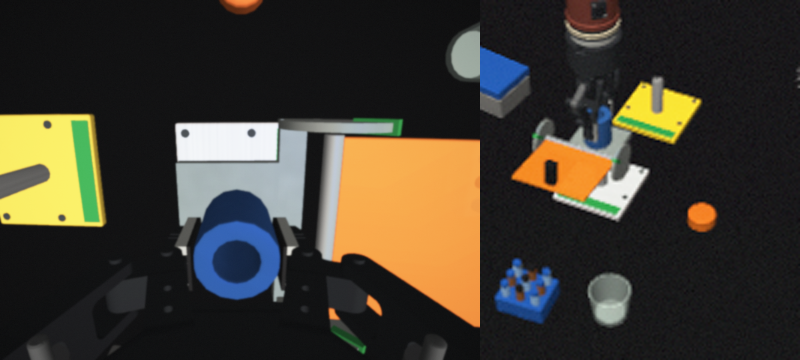

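Call:
{"fn": "apply_moves", "kwargs": {"rows": [[0.3,0.0016,0.0002,0,0,0,0],[0.3,0,0,0,0,0,0],[0.3,0,0,0.002,0,0,0],[0.3,0,0,0.003,0,0,0],[0.3,0,0,0.003,0,0,0],[0.3,0,0,0.002,0,0,0],[0.3,0,0,0.002,0,0,0],[0.3,0,0,0,0,0,0]]}}

```text
t: 12.1
tool_pos: [467.7, -176.9, 276.8]
tool_rot: [-3.141, -0.0, 1.829]
wrist_force: [-0.3, 0.0, -5.1]
finger_gap: 39.6
gripper_force: 81.2
```

Call:
{"fn": "apply_moves", "kwargs": {"rows": [[0.3,0,0,0.001,0,0,0],[0.3,0,0,0.002,0,0,0],[0.3,0,0,0.002,0,0,0],[0.3,0,0,0.002,0,0,0],[0.3,0,0,0.002,0,0,0],[0.3,0,0,0.001,0,0,0],[0.3,0,0,0,0,0,0],[0.3,0,0,0,0,0,0]]}}

```text
t: 12.9
tool_pos: [467.8, -176.9, 267.1]
tool_rot: [3.142, -0.0, 1.829]
wrist_force: [0.2, 0.4, -4.3]
finger_gap: 40.0
gripper_force: 81.2
```

Call:
{"fn": "apply_moves", "kwargs": {"rows": [[0.3,0,0,0.003,0,0,0],[0.3,0,0,0.005,0,0,0],[0.3,0,0,0.006,0,0,0],[0.3,0,0,0.006,0,0,0],[0.3,0,0,0.006,0,0,0],[0.3,0,0,0.006,0,0,0],[0.3,0,0,0.004,0,0,0],[0.3,0,0,0.002,0,0,0]]}}

```text
t: 13.7
tool_pos: [467.7, -176.8, 228.6]
tool_rot: [-3.141, -0.0, 1.829]
wrist_force: [-0.3, 0.8, -4.8]
finger_gap: 40.1
gripper_force: 81.2
```

Call:
{"fn": "apply_moves", "kwargs": {"rows": [[0.3,0,0,0.003,0,0,0],[0.3,0,0,0.003,0,0,0],[0.3,0,0,0.003,0,0,0],[0.3,0,0,0.002,0,0,0],[0.3,0,0,0.001,0,0,0],[0.3,0,0,0.001,0,0,0],[0.3,0,0,0.001,0,0,0],[0.3,0,0,0,0,0,0]]}}

```text
t: 14.5
tool_pos: [467.8, -176.9, 215.1]
tool_rot: [-3.142, -0.0, 1.829]
wrist_force: [-0.7, -0.2, -4.4]
finger_gap: 39.9
gripper_force: 81.2
```

Call:
{"fn": "apply_moves", "kwargs": {"rows": [[0.3,0,0,0.0005,0,0,0],[0.3,0,0,0.0005,0,0,0],[0.3,0,0,0.0005,0,0,0],[0.3,0,0,0.0005,0,0,0],[0.3,0,0,0.0005,0,0,0],[0.3,0,0,0.0002,0,0,0],[0.3,0,0,0,0,0,0],[0.3,0,0,0,0,0,0]]}}

```text
t: 15.3
tool_pos: [467.8, -176.8, 213.6]
tool_rot: [3.142, 0.001, 1.829]
wrist_force: [-1.9, 0.0, 6.9]
finger_gap: 39.5
gripper_force: 82.6
```

Call:
{"fn": "apply_moves", "kwargs": {"rows": [[0.6,0,0,0,0,0,0],[0.6,0,0,0,0,0,0],[0.6,0,0,0,0,0,0],[0.6,0,0,0,0,0,0],[0.6,0,0,-0.003,0,0,0],[0.6,0,0,-0.006,0,0,0],[0.6,0,0,-0.01,0,0,0],[0.6,0,0,-0.015,0,0,0]]}}

```text
t: 16.1
tool_pos: [467.6, -176.8, 247.0]
tool_rot: [-3.141, -0.001, 1.829]
wrist_force: [0.1, -0.1, -0.5]
finger_gap: 51.1
gripper_force: 0.0
```

```bash
python3 - <<'E'
from h import *
o=r.get_obs(); print(o["t"],o["tool_pos"],np.degrees(o["joints"]).round(),o["finger_gap"],o["wrist_force"])
# target above tab with y along station y: tool yaw 15 or -165
plan(pose((467.8,-176.9,300),(180,0,104.8)),pose((500,-168,330),(180,0,60)),pose((560,-150,330),(180,0,15)),n=8,op=.6)
E
```

```text
16.1 [ 467.64401611 -176.82915546  246.96450392] [ 32.  37. -21. 115.  23.  32.  10.] 51.11213704922469 [ 0.07462501 -0.1178414  -0.54577693]
[[0.6, -0.0, 0.0, -0.0066, -0.01, -0.0, 0.0], [0.6, -0.0, 0.0, -0.0067, -0.0, -0.01, 0.0], [0.6, -0.0, 0.0, -0.0066, -0.01, -0.0, 0.0], [0.6, -0.0, 0.0, -0.0066, -0.0, -0.01, 0.0], [0.6, -0.0001, 0.0001, -0.0066, -0.01, -0.0, 0.01], [0.6, 0.0, -0.0, -0.0067, -0.0, -0.01, -0.0], [0.6, 0.0, -0.0, -0.0066, -0.01, -0.0, -0.0], [0.6, 0.0, 0.0, -0.0066, -0.01, -0.01, -0.0]]
[[0.6, 0.0, 0.0042, -0.0038, 0.0, 0.0, 5.6], [0.6, 0.0005, 0.0041, -0.0037, 0.0, 0.0, 5.6], [0.6, 0.0009, 0.0041, -0.0038, 0.0, 0.0, 5.6], [0.6, 0.0012, 0.004, -0.0037, 0.0, 0.0, 5.6], [0.6, 0.0017, 0.0038, -0.0038, 0.0, 0.0, 5.6], [0.6, 0.002, 0.0037, -0.0037, 0.0, 0.0, 5.6], [0.6, 0.0023, 0.0035, -0.0038, 0.0, 0.0, 5.6], [0.6, 0.0027, 0.0032, -0.0037, 0.01, 0.0, 5.6]]
[[0.6, 0.0057, 0.0054, -0.0, -0.0, 0.0, 5.62], [0.6, 0.0062, 0.0048, -0.0, -0.0, 0.0, 5.63], [0.6, 0.0066, 0.0041, -0.0, -0.0, 0.0, 5.62], [0.6, 0.007, 0.0035, -0.0, -0.0, 0.0, 5.63], [0.6, 0.0073, 0.0028, -0.0, -0.0, 0.0, 5.62], [0.6, 0.0076, 0.002, -0.0, -0.0, 0.0, 5.63], [0.6, 0.0077, 0.0013, -0.0, -0.0, 0.0, 5.62], [0.6, 0.0078, 0.0005, -0.0, -0.0, 0.0, 5.63]]
```

```bash
python3 - <<'E'
from h import *
plan(pose((467.8,-176.9,285),(180,0,104.8)),pose((515,-166,310),(180,0,60)),pose((590,-145,300),(180,0,14.6)),n=[3,6,7],op=.6)
E
```

```text
[[0.6, -0.0, 0.0, -0.0127, -0.02, -0.01, 0.0], [0.6, -0.0001, 0.0001, -0.0127, -0.01, -0.01, 0.01], [0.6, 0.0, 0.0, -0.0126, -0.02, -0.02, -0.0]]
[[0.6, -0.0003, 0.0081, -0.0042, 0.0, 0.0, 7.47], [0.6, 0.0008, 0.008, -0.0041, 0.0, 0.0, 7.46], [0.6, 0.0019, 0.0079, -0.0042, 0.0, 0.0, 7.47], [0.6, 0.0028, 0.0075, -0.0042, 0.0, 0.0, 7.47], [0.6, 0.0038, 0.0071, -0.0042, 0.0, 0.0, 7.46], [0.6, 0.0047, 0.0066, -0.0041, 0.01, 0.0, 7.47]]
[[0.6, 0.008, 0.0078, 0.0014, -0.0, 0.0, 6.49], [0.6, 0.0087, 0.0068, 0.0014, -0.0, 0.0, 6.48], [0.6, 0.0095, 0.0058, 0.0015, -0.0, 0.0, 6.49], [0.6, 0.0101, 0.0047, 0.0014, -0.0, 0.0, 6.48], [0.6, 0.0106, 0.0035, 0.0014, -0.0, 0.0, 6.49], [0.6, 0.0109, 0.0023, 0.0014, -0.0, 0.0, 6.48], [0.6, 0.0111, 0.0011, 0.0015, -0.0, 0.0, 6.49]]
```

Call:
{"fn": "apply_moves", "kwargs": {"rows": [[0.6,0,0,-0.012,0,0,0],[0.6,0,0,-0.013,0,0,0],[0.6,0,0,-0.013,0,0,0],[0.6,0,0.008,-0.004,0,0,7.5],[0.6,0.001,0.008,-0.004,0,0,7.5],[0.6,0.002,0.008,-0.004,0,0,7.5],[0.6,0.003,0.0075,-0.004,0,0,7.5],[0.6,0.004,0.007,-0.004,0,0,7.5]]}}

```text
t: 16.9
tool_pos: [507.2, -166.7, 305.4]
tool_rot: [3.141, -0.001, 1.169]
wrist_force: [0.1, 0.2, 0.1]
finger_gap: 51.3
gripper_force: 0.0
```

Call:
{"fn": "apply_moves", "kwargs": {"rows": [[0.6,0.005,0.0065,-0.004,0,0,7.5],[0.6,0.008,0.008,0.0015,0,0,6.5],[0.6,0.0085,0.007,0.0015,0,0,6.5],[0.6,0.0095,0.006,0.0015,0,0,6.5],[0.6,0.01,0.0045,0.0015,0,0,6.5],[0.6,0.0105,0.0035,0.0015,0,0,6.5],[0.6,0.011,0.0025,0.0015,0,0,6.5],[0.6,0.011,0.001,0.0015,0,0,6.5]]}}

```text
t: 17.7
tool_pos: [590.6, -144.4, 298.7]
tool_rot: [-3.141, -0.001, 0.245]
wrist_force: [1.1, 0.6, 0.6]
finger_gap: 51.1
gripper_force: 0.0
```

```bash
python3 - <<'E'
from h import *
optics.snapshot("top");optics.snapshot("top")
o=r.get_obs(); im=optics.snapshot("wrist"); cv2.imwrite("pics/w8.png",im); C=cam("wrist",o)
print(o["t"],o["tool_pos"],np.degrees(o["tool_rot"]),np.degrees(o["joints"]).round(),o["finger_gap"])
u=np.array([np.cos(.255),np.sin(.255),0]);O=np.array([467.8,-176.8,10]);z=np.array([0,0,1])
print(proj(C,[O+142*u+72.5*z,O+62*z,O+142*u+36.5*z]))
for n in("tab","hinge"):
    for d in finder.place_of("wrist",n): print(n,d)
E
```

```text
17.8 [ 591.27041539 -143.26465511  298.34603032] [-1.79959640e+02 -1.10915236e-01  1.44398452e+01] [ 10.  38.   3.  96.  -2.  46. -62.] 51.33085543198185
[[319.29061226 250.21499322]
 [319.05062719 447.89719714]
 [318.7809208  234.74249014]]
tab {'xy': [317.2, 262.6], 'conf': 0.79}
hinge {'xy': [315.6, 365.0], 'conf': 0.95}
```

View pics/w8.png

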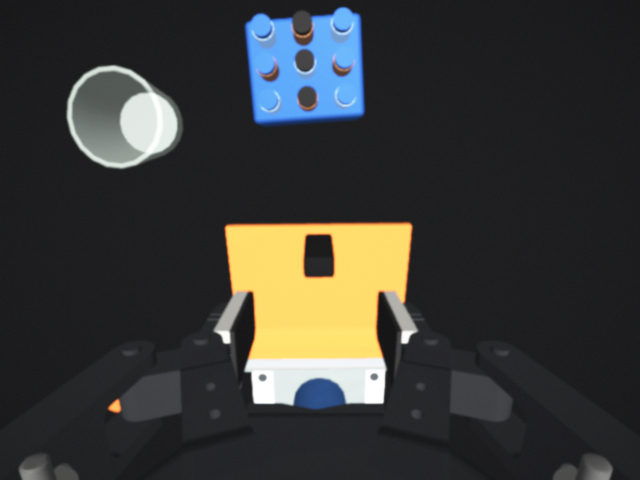

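```bash
python3 - <<'E'
from h import *
C=cam("wrist",dict(tool_pos=[591.27,-143.26,298.35],tool_rot=np.radians([-179.96,-.11,14.44])))
u=np.array([np.cos(.255),np.sin(.255),0]);v=np.array([-u[1],u[0],0]);O=np.array([467.8,-176.8,10]);z=np.array([0,0,1])
H=O+50*u+34*z
print("hinge",proj(C,H), "foot/plate corners?",proj(C,[O+18*u+z*62]))
for f in(-5,0,5,10,15):
    c,s=np.cos(np.radians(f)),np.sin(np.radians(f)); a=c*u+s*z;b=-s*u+c*z
    q=proj(C,[H+102*a+2.5*b+55*v,H+102*a+2.5*b-55*v,H+102*a-2.5*b,H+98*a+38.5*b,H+86*a+38.5*b,H+98*a+2.5*b]); print(f,q.round(1).tolist())
E
```

```text
hinge [[318.76792561 360.62718119]] foot/plate corners? [[319.06968139 426.3892551 ]]
-5 [[234.0, 217.1], [403.4, 216.7], [318.6, 216.1], [319.2, 230.2], [319.2, 251.6], [318.7, 222.9]]
0 [[230.9, 219.4], [406.7, 219.0], [318.7, 217.6], [319.3, 239.3], [319.3, 260.9], [318.8, 225.4]]
5 [[227.6, 223.2], [410.2, 222.8], [318.8, 220.6], [319.4, 250.4], [319.4, 271.9], [318.9, 229.3]]
10 [[224.2, 228.5], [413.9, 228.1], [318.9, 225.0], [319.6, 263.5], [319.5, 284.5], [319.0, 234.6]]
15 [[220.7, 235.6], [417.6, 235.1], [319.1, 231.1], [319.7, 278.7], [319.7, 298.6], [319.1, 241.6]]
```

```bash
cat >> h.py <<'E'
u=np.array([np.cos(.255),np.sin(.255),0]);v=np.array([-u[1],u[0],0]);kz=np.array([0,0,1.])
O=np.array([467.8,-176.8,10]);H=O+50*u+34*kz
def tabpose(phi,tilt=None,up=0,rise=2):
    """tool pose gripping the tab with panel at phi deg, tool tilted by tilt deg"""
    tilt=phi if tilt is None else tilt
    ab=lambda f:(np.cos(f)*u+np.sin(f)*kz,-np.sin(f)*u+np.cos(f)*kz)
    a,b=ab(np.radians(phi)); G=H+92*a+(28+rise)*b; a,b=ab(np.radians(tilt))
    return G+(155+up)*b,Ro.from_matrix(np.c_[a,-v,-b])
E
python3 - <<'E'
from h import *
o=r.get_obs();print(o["tool_pos"],np.degrees(o["tool_rot"]))
print(tabpose(7)[0])
plan(tabpose(7,up=25),tabpose(7),n=[8,4],op=.5)
E
```

```text
[ 589.61445416 -144.8968245   298.21358345] [-1.79978847e+02  2.98107305e-02  1.44023350e+01]
[ 582.72783823 -146.84121201  238.83301765]
[[0.5, -0.0013, 0.0, 0.0043, -0.0, 0.88, -0.03], [0.5, -0.0013, 0.0, 0.0043, -0.0, 0.88, -0.02], [0.5, -0.0014, 0.0001, 0.0043, -0.0, 0.88, -0.03], [0.5, -0.0015, -0.0, 0.0043, -0.0, 0.87, -0.02], [0.5, -0.0015, 0.0, 0.0042, -0.01, 0.88, -0.03], [0.5, -0.0016, 0.0, 0.0042, 0.0, 0.88, -0.03], [0.5, -0.0017, 0.0001, 0.0042, 0.0, 0.88, -0.02], [0.5, -0.0017, -0.0, 0.0042, 0.0, 0.88, -0.03]]
[[0.5, -0.0, -0.0, 0.0062, 0.0, -0.0, 0.0], [0.5, -0.0, -0.0, 0.0063, 0.0, -0.0, 0.0], [0.5, -0.0, -0.0, 0.0062, 0.0, -0.0, 0.0], [0.5, -0.0, -0.0, 0.0063, 0.0, -0.0, 0.0]]
```

Call:
{"fn": "apply_moves", "kwargs": {"rows": [[0.5,-0.0013,0,0.0043,0,0.9,0],[0.5,-0.0013,0,0.0043,0,0.9,0],[0.5,-0.0014,0,0.0043,0,0.9,0],[0.5,-0.0015,0,0.0043,0,0.9,0],[0.5,-0.0015,0,0.0042,0,0.9,-0.1],[0.5,-0.0016,0,0.0042,0,0.9,-0.1],[0.5,-0.0017,0,0.0042,0,0.9,0],[0.5,-0.0017,0,0.0042,0,0.8,0]]}}

```text
t: 18.75
tool_pos: [580.3, -147.2, 262.9]
tool_rot: [3.141, -0.125, 0.253]
wrist_force: [-0.4, -0.3, -0.2]
finger_gap: 42.4
gripper_force: 0.0
```

```bash
python3 - <<'E'
from h import *
optics.snapshot("top")
o=r.get_obs(); im=optics.snapshot("wrist"); C=cam("wrist",o); cv2.imwrite("pics/w9.png",im[150:480,120:520])
print(o["t"],o["tool_pos"],np.degrees(o["tool_rot"]),o["finger_gap"])
f=np.radians(7);a=np.cos(f)*u+np.sin(f)*kz;b=-np.sin(f)*u+np.cos(f)*kz
print(proj(C,[H+92*a+38.5*b,H+102*a+2.5*b+55*v,H+102*a+2.5*b-55*v])-[120,150])
plan(tabpose(7),n=8,op=.5)
E
```

```text
18.8 [ 579.65632747 -147.42208237  262.14174697] [-179.9670354    -7.07701393   14.46960472] 42.53890333020061
[[197.51650157 161.086148  ]
 [ 90.1110847  112.73773279]
 [304.31574415 112.34408869]]
[[0.5, 0.0, 0.0, 0.003, -0.0, -0.0, -0.02], [0.5, 0.0, 0.0001, 0.003, -0.0, -0.01, -0.02], [0.5, 0.0, -0.0, 0.0029, -0.01, -0.0, -0.01], [0.5, 0.0, 0.0, 0.003, 0.0, -0.01, -0.02], [0.5, 0.0, 0.0, 0.003, -0.0, -0.0, -0.02], [0.5, 0.0, 0.0001, 0.003, -0.0, -0.01, -0.02], [0.5, 0.0, -0.0, 0.003, -0.01, -0.0, -0.01], [0.5, 0.0, -0.0, 0.003, 0.0, -0.01, -0.02]]
```

View pics/w9.png

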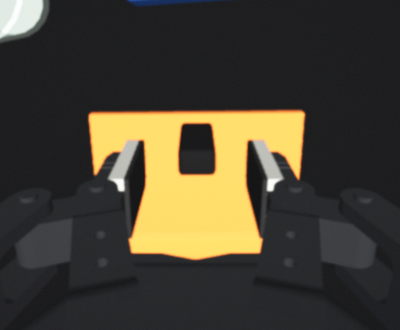

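Call:
{"fn": "apply_moves", "kwargs": {"rows": [[0.5,0,0,0.003,0,0,0],[0.5,0,0,0.004,0,0,0],[0.5,0,0,0.004,0,0,0],[0.5,0,0,0.004,0,0,0],[0.5,0,0,0.004,0,0,0],[0.5,0,0,0.003,0,0,0],[0.5,0,0,0.0015,0,0,0],[0.5,0,0,0,0,0,0]]}}

```text
t: 19.65
tool_pos: [583.1, -146.5, 239.7]
tool_rot: [-3.142, -0.124, 0.253]
wrist_force: [-0.0, -0.6, 0.6]
finger_gap: 42.4
gripper_force: 0.0
```

Call:
{"fn": "apply_moves", "kwargs": {"rows": [[0.1,0,0,0,0,0,0],[0.1,0,0,0,0,0,0],[0.1,0,0,0,0,0,0],[0.1,0,0,0,0,0,0],[0.1,0,0,0,0,0,0],[0.1,0,0,0,0,0,0],[0.1,0,0,0,0,0,0],[0.1,0,0,0,0,0,0]], "squeeze": 25}}

```text
t: 20.45
tool_pos: [583.4, -146.6, 240.2]
tool_rot: [3.141, -0.125, 0.253]
wrist_force: [0.8, 0.1, 1.5]
finger_gap: 15.5
gripper_force: 29.6
```

```bash
python3 - <<'E'
from h import *
o=r.get_obs();print(o["t"],o["tool_pos"],tabpose(7)[0],np.degrees(o["joints"]).round(),o["wrist_force"],o["finger_gap"])
s=tabpose(7); w=[tabpose(7+x) for x in np.arange(2.5,40.1,2.5)]
plan(*w,n=1,op=.1,start=s)
E
```

```text
20.45 [ 583.36276924 -146.55063153  240.15917465] [ 582.72783823 -146.84121201  238.83301765] [ 13.  41.  -1. 102.  -5.  31. -59.] [0.75956779 0.08835275 1.47171938] 15.464968316999053
[[0.1, -0.0082, -0.0, -0.0038, 0.0, 2.5, 0.0]]
[[0.1, -0.0081, -0.0, -0.0039, 0.0, 2.5, 0.0]]
[[0.1, -0.0082, -0.0, -0.0038, -0.0, 2.5, 0.0]]
[[0.1, -0.0081, -0.0, -0.0038, 0.0, 2.5, 0.0]]
[[0.1, -0.0082, -0.0, -0.0039, 0.0, 2.5, 0.0]]
[[0.1, -0.0081, -0.0, -0.0038, 0.0, 2.5, -0.0]]
[[0.1, -0.0082, -0.0, -0.0039, 0.0, 2.5, -0.0]]
[[0.1, -0.0082, -0.0, -0.0038, 0.0, 2.5, -0.0]]
[[0.1, -0.0081, -0.0, -0.0038, 0.0, 2.5, 0.0]]
[[0.1, -0.0082, -0.0, -0.0039, 0.0, 2.5, -0.0]]
[[0.1, -0.0081, 0.0, -0.0038, 0.0, 2.5, -0.0]]
[[0.1, -0.0082, 0.0, -0.0038, -0.0, 2.5, 0.0]]
[[0.1, -0.0081, -0.0, -0.0039, -0.0, 2.5, 0.0]]
[[0.1, -0.0082, 0.0, -0.0038, 0.0, 2.5, 0.0]]
[[0.1, -0.0082, 0.0, -0.0039, 0.0, 2.5, 0.0]]
[[0.1, -0.0081, 0.0, -0.0038, 0.0, 2.5, -0.0]]
```

Call:
{"fn": "apply_moves", "kwargs": {"rows": [[0.1,-0.0049,0,-0.0023,0,1.5,0],[0.1,-0.0049,0,-0.0023,0,1.5,0],[0.1,-0.0049,0,-0.0023,0,1.5,0],[0.1,-0.0049,0,-0.0023,0,1.5,0],[0.1,-0.0049,0,-0.0023,0,1.5,0],[0.1,-0.0049,0,-0.0023,0,1.5,0],[0.1,-0.0049,0,-0.0023,0,1.5,0],[0.1,-0.0049,0,-0.0023,0,1.5,0]]}}

```text
t: 21.25
tool_pos: [542.6, -157.1, 249.9]
tool_rot: [3.141, -0.336, 0.253]
wrist_force: [0.5, -0.5, 1.5]
finger_gap: 15.6
gripper_force: 29.6
```

```bash
python3 - <<'E'
from h import *
o=r.get_obs();p=np.array(o["tool_pos"])
print(o["t"],p,np.degrees(o["tool_rot"]),tabpose(19)[0],np.degrees(o["joints"]).round(1),o["wrist_force"],o["torque"])
E
```

```text
21.25 [ 542.6219764  -157.09166046  249.911389  ] [179.94854856 -19.22952108  14.50772913] [ 542.07551255 -157.43824773  248.8732067 ] [ 23.8  37.8 -11.6 111.1  -9.2  15.1 -51.4] [ 0.52398795 -0.49203464  1.54358661] [-0.01461393  0.29638437  0.11795477]
```

```bash
python3 - <<'E'
from h import *
plan(*[tabpose(19+26*i/16,19+8*i/16) for i in range(1,17)],n=1,op=.1,start=tabpose(19))
E
```

```text
[[0.1, -0.0022, -0.0, -0.0026, 0.0, 0.5, -0.0]]
[[0.1, -0.0023, -0.0, -0.0026, 0.0, 0.5, -0.0]]
[[0.1, -0.0024, 0.0, -0.0025, 0.0, 0.5, 0.0]]
[[0.1, -0.0024, -0.0, -0.0026, -0.0, 0.5, 0.0]]
[[0.1, -0.0024, -0.0, -0.0025, -0.0, 0.5, -0.0]]
[[0.1, -0.0025, -0.0, -0.0025, 0.0, 0.5, -0.0]]
[[0.1, -0.0025, -0.0, -0.0024, 0.0, 0.5, -0.0]]
[[0.1, -0.0026, -0.0, -0.0025, 0.0, 0.5, 0.0]]
[[0.1, -0.0027, -0.0, -0.0024, 0.0, 0.5, -0.0]]
[[0.1, -0.0026, -0.0, -0.0024, 0.0, 0.5, -0.0]]
[[0.1, -0.0028, -0.0, -0.0024, 0.0, 0.5, 0.0]]
[[0.1, -0.0028, -0.0, -0.0023, 0.0, 0.5, -0.0]]
[[0.1, -0.0028, -0.0, -0.0023, 0.0, 0.5, -0.0]]
[[0.1, -0.0028, -0.0, -0.0023, 0.0, 0.5, -0.0]]
[[0.1, -0.003, 0.0, -0.0022, 0.0, 0.5, -0.0]]
[[0.1, -0.0029, -0.0, -0.0023, 0.0, 0.5, -0.0]]
```

Call:
{"fn": "apply_moves", "kwargs": {"rows": [[0.1,-0.0022,0,-0.0026,0,0.5,0],[0.1,-0.0023,0,-0.0026,0,0.5,0],[0.1,-0.0024,0,-0.0025,0,0.5,0],[0.1,-0.0024,0,-0.0026,0,0.5,0],[0.1,-0.0024,0,-0.0025,0,0.5,0],[0.1,-0.0025,0,-0.0025,0,0.5,0],[0.1,-0.0025,0,-0.0024,0,0.5,0],[0.1,-0.0026,0,-0.0025,0,0.5,0]], "squeeze": 20}}

```text
t: 22.05
tool_pos: [518.1, -163.4, 261.9]
tool_rot: [3.141, -0.405, 0.253]
wrist_force: [3.8, 0.0, -2.3]
finger_gap: 15.3
gripper_force: 28.6
```

```bash
python3 - <<'E'
from h import *
o=r.get_obs();p=np.array(o["tool_pos"])
print(o["t"],p,np.degrees(o["tool_rot"]),tabpose(32,23)[0],np.degrees(o["joints"]).round(1),o["wrist_force"],o["torque"])
E
```

```text
22.05 [ 518.07176221 -163.37869824  261.90754399] [179.95110497 -23.20135664  14.52272425] [ 517.69225699 -163.7943473   260.87226748] [ 29.9  35.9 -17.4 115.  -10.1  10.6 -48.5] [ 3.78725660e+00  2.29761135e-03 -2.31762865e+00] [ 0.00393852 -0.56529454  0.04141244]
```

Forces are small and the arc is being followed.

Call:
{"fn": "apply_moves", "kwargs": {"rows": [[0.1,-0.0027,0,-0.0024,0,0.5,0],[0.1,-0.0026,0,-0.0024,0,0.5,0],[0.1,-0.0028,0,-0.0024,0,0.5,0],[0.1,-0.0028,0,-0.0023,0,0.5,0],[0.1,-0.0028,0,-0.0023,0,0.5,0],[0.1,-0.0028,0,-0.0023,0,0.5,0],[0.1,-0.003,0,-0.0022,0,0.5,0],[0.1,-0.0029,0,-0.0023,0,0.5,0]]}}

```text
t: 22.85
tool_pos: [490.7, -170.6, 269.3]
tool_rot: [3.141, -0.475, 0.253]
wrist_force: [5.7, -0.1, -0.4]
finger_gap: 15.2
gripper_force: 28.3
```

```bash
python3 - <<'E'
from h import *
optics.snapshot("top")
o=r.get_obs();p=np.array(o["tool_pos"])
im=optics.snapshot("wrist");sc=optics.snapshot("scene"); C=cam("wrist",o); cv2.imwrite("pics/c10.png",np.hstack([cv2.resize(im,(480,360)),cv2.resize(sc[130:310,220:380],(320,360),interpolation=cv2.INTER_CUBIC)]))
print(o["t"],p,np.degrees(o["tool_rot"]),tabpose(45,27)[0],np.degrees(o["joints"]).round(1),o["wrist_force"],o["torque"])
for d in range(35,53,4):
    f=np.radians(d);a=np.cos(f)*u+np.sin(f)*kz;b=-np.sin(f)*u+np.cos(f)*kz
    q=[H+102*a+2.5*b+55*v,H+102*a+2.5*b-55*v]
    print(d,(proj(C,q)*.75).round(1).tolist(),((proj(cam("scene"),q)-[220,130])*2).round(1).tolist())
E
```

```text
22.9 [ 490.12137973 -170.86486999  269.21916323] [179.9620046  -27.15362303  14.46817436] [ 490.51308284 -170.87927232  268.37303855] [ 37.4  34.8 -24.6 119.3 -10.4   5.5 -45.8] [ 5.50171111  0.55815056 -1.01760462] [ 0.00943932 -0.67207874 -0.03059057]
35 [[151.0, 184.6], [323.3, 184.2]] [[111.4, 208.2], [40.7, 184.5]]
39 [[147.8, 189.8], [326.6, 189.3]] [[112.7, 203.2], [41.9, 179.6]]
43 [[144.4, 196.1], [330.0, 195.6]] [[114.1, 198.2], [43.2, 174.7]]
47 [[141.0, 203.5], [333.5, 203.0]] [[115.7, 193.2], [44.7, 169.8]]
51 [[137.5, 212.3], [337.1, 211.7]] [[117.4, 188.2], [46.4, 165.0]]
```

View pics/c10.png

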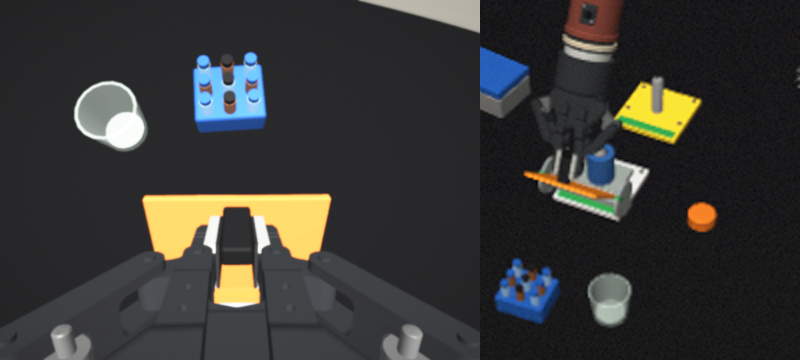

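Call:
{"fn": "apply_moves", "kwargs": {"rows": [[0.45,0,0,0,0,0,0],[0.45,0,0,0,0,0,0],[0.45,0,0,0,0,0,0],[0.45,0,0,0,0,0,0],[0.45,0,0,0,0,0,0],[0.45,0,0,0,0,0,0],[0.45,0,0,-0.003,0,0,0],[0.45,0,0,-0.006,0,0,0]]}}

```text
t: 23.8
tool_pos: [486.7, -171.3, 277.0]
tool_rot: [-3.141, -0.472, 0.253]
wrist_force: [-0.1, 0.1, 0.3]
finger_gap: 38.4
gripper_force: 0.0
```

Call:
{"fn": "apply_moves", "kwargs": {"rows": [[0.45,0,0,-0.008,0,0,0],[0.45,0,0,-0.01,0,0,0],[0.45,0,0,-0.01,0,0,0],[0.45,0,0,-0.01,0,0,0],[0.45,0,0,-0.01,0,0,0],[0.45,0,0,-0.01,0,0,0],[0.45,0,0,-0.006,0,0,0],[0.45,0,0,-0.003,0,0,0]]}}

```text
t: 24.6
tool_pos: [457.0, -179.2, 337.4]
tool_rot: [3.141, -0.474, 0.253]
wrist_force: [-0.4, -0.4, -0.6]
finger_gap: 38.5
gripper_force: 0.0
```

```bash
python3 - <<'E'
from h import *
optics.snapshot("top");optics.snapshot("top")
o=r.get_obs();p=np.array(o["tool_pos"])
im=optics.snapshot("wrist");sc=optics.snapshot("scene"); C=cam("wrist",o); cv2.imwrite("pics/c11.png",np.hstack([cv2.resize(im,(480,360)),cv2.resize(sc[130:310,220:380],(320,360),interpolation=cv2.INTER_CUBIC)]))
hsv=cv2.cvtColor(im,cv2.COLOR_BGR2HSV); m=cv2.inRange(hsv,(8,120,120),(25,255,255)); n,l,s,c=cv2.connectedComponentsWithStats(m); i=1+s[1:,4].argmax(); P=np.argwhere(l==i)[:,::-1]
print("upper corners",P[(P[:,0]+P[:,1]).argmin()],P[(P[:,1]-P[:,0]).argmin()],s[i])
print(o["t"],p,np.degrees(o["tool_rot"]),o["wrist_force"],o["finger_gap"])
for d in range(35,56,4):
    f=np.radians(d);a=np.cos(f)*u+np.sin(f)*kz;b=-np.sin(f)*u+np.cos(f)*kz
    q=[H+102*a+2.5*b+55*v,H+102*a+2.5*b-55*v]
    print(d,(proj(C,q)).round(1).tolist(),((proj(cam("scene"),q)-[220,130])*2).round(1).tolist())
print(proj(C,O+62*kz)*.75)
E
```

```text
upper corners [232 224] [399 223] [  230   222   172   116 13975]
24.7 [ 457.12403734 -179.14873798  336.99840636] [179.95855315 -27.12278419  14.50201587] [ 0.10087501  0.38097062 -0.05243847] 38.328564708724635
35 [[235.6, 217.7], [397.2, 217.3]] [[111.4, 208.2], [40.7, 184.5]]
39 [[233.5, 221.7], [399.4, 221.4]] [[112.7, 203.2], [41.9, 179.6]]
43 [[231.4, 226.6], [401.6, 226.3]] [[114.1, 198.2], [43.2, 174.7]]
47 [[229.2, 232.5], [403.8, 232.2]] [[115.7, 193.2], [44.7, 169.8]]
51 [[227.1, 239.4], [406.0, 239.0]] [[117.4, 188.2], [46.4, 165.0]]
55 [[225.0, 247.2], [408.2, 246.9]] [[119.2, 183.3], [48.2, 160.2]]
[[237.57231264 309.45477992]]
```

View pics/c11.png

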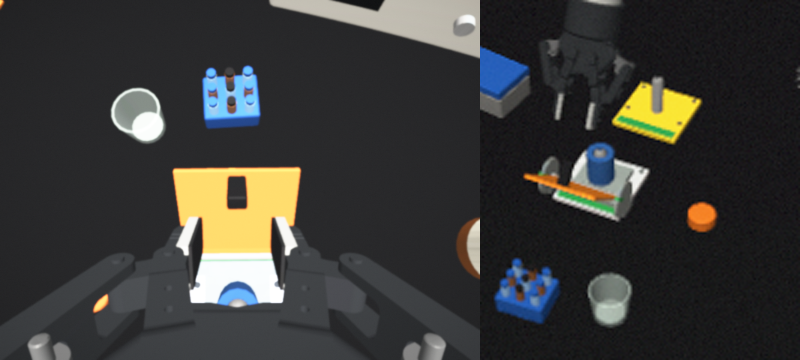

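```bash
python3 - <<'E'
from h import *
from scipy.optimize import least_squares
o=r.get_obs(); im=optics.snapshot("wrist"); C=cam("wrist",o); sc=optics.snapshot("scene"); S=cam("scene"); tp=optics.snapshot("top"); T=cam("top")
def corners(img,box,lo=(5,120,100),k=4):
    x0,y0,x1,y1=box; h=cv2.cvtColor(img,cv2.COLOR_BGR2HSV); m=cv2.inRange(h,lo,(25,255,255)); M=np.zeros_like(m); M[y0:y1,x0:x1]=m[y0:y1,x0:x1]
    n,l,s,c=cv2.connectedComponentsWithStats(M); i=1+s[1:,4].argmax(); P=np.argwhere(l==i)[:,::-1]; print(s[i]); return P
P=corners(im,(200,180,430,360)); 
L=P[P[:,0]<=P[:,0].min()+1];W=[ (P[(P[:,0]+P[:,1]).argmin()]),(P[(P[:,1]-P[:,0]).argmin()])]; print("wrist",W)
P=corners(sc,(225,195,310,250)); print("scene left",P[P[:,0].argmin()],"right",P[P[:,0].argmax()],"low",P[P[:,1].argmax()],"top",P[P[:,1].argmin()])
Q=corners(tp,(330,170,460,290)); print("top box",cv2.boxPoints(cv2.minAreaRect(Q.astype(np.float32))).round(1).tolist())
for d in(38,41,44,47,50):
    f=np.radians(d);a=np.cos(f)*u+np.sin(f)*kz;b=-np.sin(f)*u+np.cos(f)*kz
    q=[H+102*a+e*b+y*v for e in(2.5,-2.5) for y in(55,-55)]+[H+6*a-2.5*b+55*v,H+6*a-2.5*b-55*v]
    print(d,"S",proj(S,q).round(1).tolist(),"T",proj(T,q[:2]).round(1).tolist(),"W",proj(C,q[:2]).round(1).tolist())
print(r.get_obs()["t"])
E
```

```text
[  230   222   173   116 14140]
wrist [array([232, 224]), array([399, 222])]
[242 217  45  13 202]
scene left [242 217] right [286 228] low [274 229] top [242 217]
[ 363  197   47   41 1050]
top box [[361.20001220703125, 207.8000030517578], [405.20001220703125, 196.10000610351562], [413.20001220703125, 226.0], [369.20001220703125, 237.6999969482422]]
38 S [[276.2, 232.2], [240.8, 220.4], [275.7, 234.0], [240.4, 222.2], [288.3, 230.9], [254.8, 219.9]] T [[362.9, 206.5], [405.6, 195.3]] W [[234.4, 220.3], [399.6, 220.0]]
41 S [[276.7, 230.3], [241.3, 218.6], [276.2, 232.1], [240.8, 220.3], [288.3, 230.8], [254.8, 219.8]] T [[363.4, 207.7], [406.1, 196.4]] W [[232.8, 223.8], [401.2, 223.4]]
44 S [[277.3, 228.5], [241.8, 216.8], [276.7, 230.2], [241.3, 218.5], [288.3, 230.7], [254.8, 219.7]] T [[363.8, 208.9], [406.7, 197.7]] W [[231.2, 227.7], [402.9, 227.4]]
47 S [[277.9, 226.6], [242.4, 214.9], [277.3, 228.3], [241.8, 216.6], [288.3, 230.6], [254.8, 219.6]] T [[364.3, 210.3], [407.3, 199.0]] W [[229.6, 232.3], [404.6, 231.9]]
50 S [[278.5, 224.7], [243.0, 213.1], [277.9, 226.5], [242.4, 214.8], [288.4, 230.5], [254.8, 219.5]] T [[364.8, 211.7], [407.9, 200.4]] W [[227.9, 237.3], [406.3, 237.0]]
24.95
```

```bash
python3 - <<'E'
from h import *
sc=optics.snapshot("scene");tp=optics.snapshot("top")
for n,im,box in(("scene",sc,(260,190,320,230)),("top",tp,(370,225,420,275))):
    x0,y0,x1,y1=box; m=cv2.inRange(cv2.cvtColor(im,cv2.COLOR_BGR2HSV),(100,110,40),(125,255,255))[y0:y1,x0:x1]; P=np.argwhere(m)[:,::-1]+[x0,y0]
    if len(P)==0: print(n,"none"); continue
    C=cam(n); t=np.linspace(0,6.28,60); ring=lambda h:proj(C,[O+h*kz+21*np.cos(s)*u+21*np.sin(s)*v for s in t])
    print(n,P.min(0),P.max(0),"pred top ring",ring(62).min(0).round(1),ring(62).max(0).round(1))
E
```

```text
scene [273 201] [287 222] pred top ring [272.5 202. ] [286.7 211.7]
top [387 250] [392 259] pred top ring [387.9 243.1] [404.5 259.5]
```

```bash
python3 -c "
from rig import r
print(r.hand_in())"
```

```text
the job is handed in; nothing more can be done
None
```

The shield sits over the post on the aluminium station with its panel side towards the vial rack, and the panel is folded to about 41–44° by camera estimates. The arm is clear and the job is handed in at about 25 s with no verdict returned. I viewed 12 pictures, two over the limit of 10.

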